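# Feel the stone, then the opal button, for stray grit

## Robot

A 6-joint arm with a two-finger parallel gripper is mounted at the origin on the work surface. World frame = base frame: x ahead of the robot, y to its left, z up, the work surface at z = 0. Lengths are in m, angles in rad, forces in N, time in s.
With the tool pointing down it reaches from about 0.4 to 0.825 m from the base axis. Payload 7 kg.
Tool frame: the origin (TCP) lies midway between the tips of the shut fingers; the grasp point (between the pads) lies 19 mm behind it; z points along the fingers, x is the direction in which the jaws open and shut, and the axes are right-handed (so a half turn about z gives the same grasp; the last joint's range is limited). The gripper opens to 88 mm and grips with 3 to 60 N. Pads are 19 mm wide; open, the fingers measure 130 mm over their backs; the gripper's body (78 mm by 193 mm) begins 47 mm behind the grasp point.
Start: joints at [1.617, 0.359, 0.012, 0, -1.224, -0.288], TCP at [0.162, 0.655, 0.227] pointing down, gripper open.
Joint ranges: [-3.07, 3.07], [-1.43, 2.12], [-1.02, 1.25], [-3.03, 1.67], [-3.05, -0], [-3.03, 3.03]. Speed limits (rad/s): [2.39, 2.39, 3.01, 3.14, 3.14, 3.14].

## Interface

Orientations are given as [roll, pitch, yaw] about the fixed x, y, z axes, in that order (R = Rz(yaw) Ry(pitch) Rx(roll)).
In Python, from station import status, eyes, workorder gives the robot as it stands.
- The arm moves only by the shell command python3 -m jog 'ROWS' [OPENING] [FORCE]. ROWS is JSON, a list of rows, each a list of 6 numbers: the shift along the world's x, y, z in mm, then the turn, a rotation vector about the world's x, y, z in rad. A call has 1 to 12 rows; each row shifts and turns the pose as measured when the row begins; what a row does not reach is not made up. A row lasts 1/10 s, in which the tool goes at most 50 mm and 8.59 degrees, less where a joint would pass 70% of its speed; a pose out of reach is approached as far as the arm can. A call with a gripper value outside its range is refused whole. OPENING is the opening, from 0 (shut) to 1 (fully open), set as the call begins (- or left out, the last holds). The fingers move at their own pace and stop on an object; FORCE is the grip in N (left out, the last holds). Time passes only in rows, so rows that do not move let the fingers close. It gives the time, the measured TCP pose, the force and the opening at its end, in the units of the state.
- status.get_state(): the state, without advancing time (a new reading comes with each control period).
- eyes.grab_frame(name): name is "side" or "top" or "wrist"; returns the picture (420x560x3 uint8, blue, green, red); there is no depth.
- eyes.calibration(name): a dict with "camera_matrix" (3x3 intrinsics, pixels), "cam_to_world" (4x4, takes a point from camera to world coordinates); the wrist camera has in their place "hand_eye" (4x4, takes a point from camera to tool coordinates, whose origin is the TCP and whose axes are the tool frame's). Camera axes: x right, y up, looking along -z (the intrinsics and any distortion apply to the point x, -y, -z); pixel columns grow to the right and rows downward; lengths in m; the calibration is good to about 2 mm. The wrist camera is an equidistant fisheye: a pixel r from the principal point sees the ray r / f radians off the axis. A picture is of the moment at which its call begins: read the wrist's pose just before it. calibration takes no time and is no camera call.
- workorder.job_done(): hands the job in, once; it reports no verdict.
The state is a dict: "t": time; "q": joint angles; "qd": joint speeds; "joint_efforts": joint torques, N m; "eef_pos": TCP position; "ee_rot": TCP orientation; "force": force on the tool from outside, world axes, zero at the start; "moment": the same for the moment, N m; "width": finger opening in m.
Only numpy, scipy, OpenCV 4.12 (cv2) and the standard library are available. Lean on these libraries where they do the work, as an engineer would, in place of code of your own. Each camera call takes 0.05 s, during which the arm holds its last target. There are 200 camera calls.

## Task

Before the opal button is ground, check for stray grit by feel: rest the fingertips lightly on the top face of the grey silicon carbide stone for about half a second, lift off, then do the same on the flat top of the round opal button. Neither may be pressed hard, shifted, tipped or picked up, and the square opal tile, the green cullet chunk, the steel straightedge and the scrap bin must stay untouched. Finish with the fingers raised well clear of the bench.

Things in the scene. Friction and masses are not known exactly. Their poses are not given: they have to be found in the camera images.
- stone: Grey silicon carbide sharpening stone, a plain block 150 x 50 x 25 mm, sunk 6 mm into a black rubber base 160 x 60 x 14 mm; about 0.5 kg, loose on the concrete bench. Origin at the centre of the base's underside, x along the length, z up. The stone's top face is 33 mm above the origin; the rubber lets the stone sink about 1 mm for each 2 N of push, 8 mm at most. Lies beyond the three small glass pieces as seen from the robot.
- stone_face (a point): Centre of the stone's top face (150 x 50 mm), moving with it; x along the length, z up.
- button: Round milky opal glass button, 50 mm across at its widest, 16 mm high, with sloping shoulders up to a flat round top 36 mm across that has two small dark dots (its thread holes). It is set 4 mm deep in a round black rubber pad 56 mm across and 12 mm thick; about 0.1 kg together, loose on the bench. Origin at the centre of the pad's underside, z up. The flat top is 24 mm above the origin; the rubber lets the button sink about 1 mm for each 2 N of push, 8 mm at most.
- button_face (a point): Centre of the button's flat top, moving with it; z up.
- tile: Square tile of the same milky opal glass, 50 x 50 x 12 mm, on a square black rubber pad 56 x 56 mm, 23 mm high in all, loose on the bench; not to be touched. Origin at the centre of the pad's underside.
- cullet: Irregular bottle-green lump of glass, about 65 mm across and 43 mm high, loose on the bench; not to be touched. Origin near the centre of its underside. Button, tile and cullet stand roughly in a row across the bench, their centres 0.1 m or more apart, in any order.
- straightedge: Flat steel straightedge, 300 x 30 x 4 mm, lying loose on the robot's left part of the bench, its length roughly along the robot's forward direction; not to be touched. Origin at the centre of its underside, x along its length.
- bin_mount: Steel hinge strip of the scrap bin, 340 mm long, on the far edge of the bench, its top just below the bench top; the open steel bin, 200 x 300 x 150 mm, hangs from it beyond the edge. Not to be touched. Origin at the level of the bench top, mid-length.
- bin (a joint): Tilt of the scrap bin about its hinge, rad: 0 hangs level, growing as it swings outward and its outer rim rises (about 0.2 m x sin of the angle above the bench top). Stiff; stays where it is.
Things that resemble listed ones, but are neither listed nor needed, are in the scene too. Leave any purple look-alike of the button alone.

How it is judged:
On the way, in this order (a step that is already met when the one before it is completed fails the run):
1. the fingertips rest on the top of the stone (contact force between the fingers and stone above 0.3 N and z of the grasp point in the frame of stone_face above 0.013 m), for 0.15 s.
2. the hand is lifted off the stone (contact force between the fingers and stone below 0.05 N and contact force between the fingers and button below 0.05 N), for 0.1 s.
3. the fingertips rest on the top of the button (contact force between the fingers and button above 0.3 N and z of the grasp point in the frame of button_face above 0.013 m), for 0.15 s.
At the end, for the whole second after the job is handed in: Stone and button, both touched in turn, lie flat and at rest within 8 mm of where they started, tile, cullet and straightedge within 4 mm, and the point between the finger pads is more than 80 mm above the bench (height (world z) of the grasp point above 0.08 m and distance of each of stone, button from where it was at the start of the episode below 0.008 m and distance of each of tile, cullet, straightedge from where it was at the start of the episode below 0.004 m and angle between each of stone, button's own z axis and vertical below 0.06 rad and linear speed of each of stone, button below 0.02 m/s).
It fails at once if the stone or button is pressed hard (over 20 N) (contact force between any of the fingers, the arm and stone above 20 N or contact force between any of the fingers, the arm and button above 20 N).
It fails at once if the stone or button is shifted by more than 8 mm (distance of any of stone, button from where it was at the start of the episode above 0.008 m).
It fails at once if the stone or button is lifted or tipped (height (world z) of any of stone, button above 0.005 m or angle between any of stone, button's own z axis and vertical above 0.2 rad).
It fails at once if the tile, cullet, straightedge or bin is touched (contact force between any of the fingers, the arm and tile above 0.3 N or contact force between any of the fingers, the arm and cullet above 0.3 N or contact force between any of the fingers, the arm and straightedge above 0.3 N or contact force between any of the fingers, the arm and bin_mount above 0.3 N).
It fails at once if the tile, cullet or straightedge is moved by more than 4 mm (distance of any of tile, cullet, straightedge from where it was at the start of the episode above 0.004 m).
It also fails if it takes over 42 s, if anything falls off the work surface, if the arm or the gripper's body presses on something with over 40 N, if the wrist force passes 120 N, or if a joint passes its speed limit or range.

## Working session

There is one attempt and no reset: what is moved stays moved. The work goes in short steps, Python scripts to look and compute and a shell command to move; the robot and the scene stay as the last step left them, time stands still between calls to the robot, and variables do not carry over. Pictures are saved under pics/ and viewed, about 8 in all and at most 12, crops included, and the job is handed in when it is done.

```bash
mkdir -p pics; ls
cat > h.py <<'E'
import numpy as np,cv2
from station import status,eyes,workorder
def ray(name,u,v):
    c=eyes.calibration(name);K=np.array(c["camera_matrix"]);T=np.array(c["cam_to_world"])
    d=np.array(c.get("distortion",np.zeros(5)),float).ravel()
    p=cv2.undistortPoints(np.array([[[u,v]]],float),K,d)[0,0]
    return T[:3,3],T[:3,:3]@np.array([p[0],-p[1],-1])
def onz(name,u,v,z):
    o,d=ray(name,u,v);return o+d*(z-o[2])/d[2]
E
python3 - <<'E'
from h import *
for n in("top","side"):
    cv2.imwrite(f"pics/{n}0.png",eyes.grab_frame(n));c=eyes.calibration(n);print(n,c)
print(eyes.calibration("wrist"));print(status.get_state())
E
```

```text
pics
top {'camera_matrix': array([[399.85932706,   0.        , 287.88695222],
       [  0.        , 399.85932706, 205.86327051],
       [  0.        ,   0.        ,   1.        ]]), 'cam_to_world': array([[ 0.04457542,  0.97676436, -0.20962924,  0.42596356],
       [-0.99898912,  0.04480299, -0.00366548,  0.06325867],
       [ 0.0058117 ,  0.20958072,  0.97777408,  0.95730569],
       [ 0.        ,  0.        ,  0.        ,  1.        ]])}
side {'camera_matrix': array([[422.88148376,   0.        , 276.85533113],
       [  0.        , 422.88148376, 209.95919434],
       [  0.        ,   0.        ,   1.        ]]), 'cam_to_world': array([[ 0.84895825,  0.33652901, -0.4074532 ,  0.184655  ],
       [-0.5282715 ,  0.56102019, -0.63732689, -0.57233645],
       [ 0.01411049,  0.75630984,  0.65406141,  0.70114283],
       [ 0.        ,  0.        ,  0.        ,  1.        ]])}
{'camera_matrix': array([[325.1922621 ,   0.        , 281.99845589],
       [  0.        , 325.1922621 , 211.63577254],
       [  0.        ,   0.        ,   1.        ]]), 'hand_eye': array([[ 9.99999981e-01, -1.252
[... 274 characters left out ...]
000e+00,
         1.00000000e+00]])}
{'t': 0.1, 'q': array([ 1.61710500e+00,  3.59298390e-01,  1.11708470e-02, -2.87109826e-04,
       -1.22411002e+00, -2.88126535e-01]), 'qd': array([-2.06928670e-03, -1.36882026e-03,  1.19685962e-03,  5.86938672e-05,
        1.79128805e-03, -2.06488346e-03]), 'joint_efforts': array([-1.73703407e-03, -5.84163666e+01,  2.93747824e+01,  7.01544374e+00,
        1.00922061e-02, -5.87256682e-05]), 'eef_pos': array([0.16155253, 0.65494029, 0.22574002]), 'ee_rot': array([-3.14144187e+00, -1.45853161e-03, -1.81271205e+00]), 'force': array([ 0.43706887,  0.14069467, -0.63546247]), 'moment': array([ 0.05914652, -0.00976468,  0.01049651]), 'width': 0.08742612614211907}
```

View pics/top0.png

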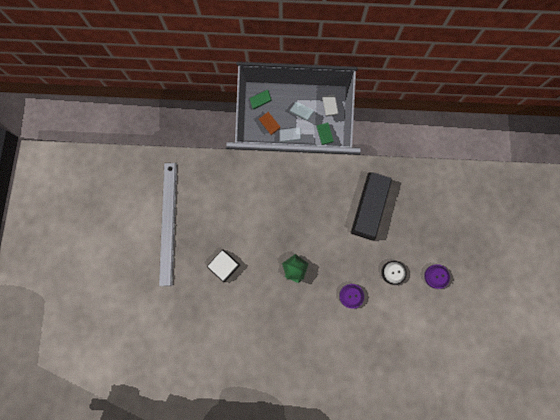

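View pics/side0.png

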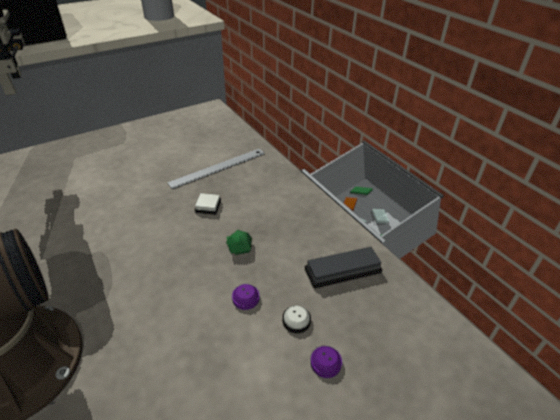

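Top view: the stone is at about (372,206), the button at (395,272) with purple look-alikes at (437,277) and (352,296). The tile is at (223,265), the cullet at (295,268), the straightedge at (168,225) and the bin strip at row 148. Side view: the stone is at (343,266) and the button at (296,319).

```bash
cat > m.py <<'E'
from h import *
def big(m,box):
    z=np.zeros_like(m);x0,y0,x1,y1=box;z[y0:y1,x0:x1]=m[y0:y1,x0:x1]
    c=max(cv2.findContours(z,cv2.RETR_EXTERNAL,cv2.CHAIN_APPROX_NONE)[0],key=cv2.contourArea);return c
for n,sb,bb in(("top",(345,165,400,248),(378,255,412,290)),("side",(295,240,395,292),(275,298,318,340))):
    im=cv2.imread(f"pics/{n}0.png");g=im.max(2)
    b=big((im.min(2)>120).astype('u1')*255,bb);(u,v),ax,_=cv2.fitEllipse(b)
    print(n,"button px",u,v,ax,"world@.021",onz(n,u,v,.022))
    hs=cv2.cvtColor(im,cv2.COLOR_BGR2HSV)
    for lab,(lo,hi) in dict(all=(0,70),face=(33,70)).items():
        s=big(cv2.inRange(g,lo,hi),sb);r=cv2.minAreaRect(s);q=cv2.boxPoints(r)
        print(lab,r);print(np.array([onz(n,*p,.033)[:2] for p in q]).round(3), onz(n,*r[0],.033))
    x=340 if n=="top" else 290;y=160 if n=="top" else 235
    cv2.imwrite(f"pics/{n}c.png",cv2.resize(im[y:y+145,x:x+130],None,fx=4,fy=4,interpolation=cv2.INTER_CUBIC))
for p in((352,296),(437,277),(295,268),(223,265),(359,150),(228,147),(175,285)):print(p,onz("top",*p,.02).round(3))
E
python3 m.py
python3 -c "
import cv2,numpy as np
a=cv2.imread('pics/topc.png');b=cv2.imread('pics/sidec.png');o=np.hstack([a,b]);o=cv2.resize(o,(800,int(800*o.shape[0]/o.shape[1])));cv2.imwrite('pics/c.png',cv2.convertScaleAbs(o,alpha=1.8))"
```

```text
top button px 393.8365478515625 272.3255920410156 (18.57827377319336, 20.320526123046875) world@.021 [ 0.48062393 -0.18510365  0.022     ]
all ((375.4266052246094, 207.07797241210938), (35.152225494384766, 64.84484100341797), 16.699243545532227)
[[ 0.566 -0.079]
 [ 0.719 -0.122]
 [ 0.697 -0.203]
 [ 0.546 -0.158]] [ 0.63068267 -0.14028249  0.033     ]
face ((375.74530029296875, 207.14151000976562), (35.026939392089844, 64.97154235839844), 15.945395469665527)
[[ 0.565 -0.081]
 [ 0.719 -0.122]
 [ 0.698 -0.203]
 [ 0.546 -0.159]] [ 0.63056346 -0.14103639  0.033     ]
side button px 295.45819091796875 315.6965637207031 (21.376798629760742, 21.865882873535156) world@.021 [ 0.47536274 -0.190418    0.022     ]
all ((344.27374267578125, 268.15277099609375), (35.49787521362305, 78.4991226196289), 83.94580078125)
[[ 0.572 -0.076]
 [ 0.734 -0.144]
 [ 0.672 -0.223]
 [ 0.524 -0.158]] [ 0.62350979 -0.15167761  0.033     ]
face ((342.32269287109375, 265.1766357421875), (23.762758255004883, 75.00308227539062), 77.84506225585938)
[[ 0.561 -0.092]
 [ 0.726 -0.137]
 [ 0.689 -0.194]
 [ 0.534 -0.148]] [ 0.62520537 -0.14304732  0.033     ]
(352, 296) [ 0.423 -0.089  0.02 ]
(437, 277) [ 0.475 -0.285  0.02 ]
(295, 268) [0.48  0.044 0.02 ]
(223, 265) [0.48  0.211 0.02 ]
(359, 150) [ 0.776 -0.103  0.02 ]
(228, 147) [0.769 0.221 0.02 ]
(175, 285) [0.429 0.317 0.02 ]
```

View pics/c.png

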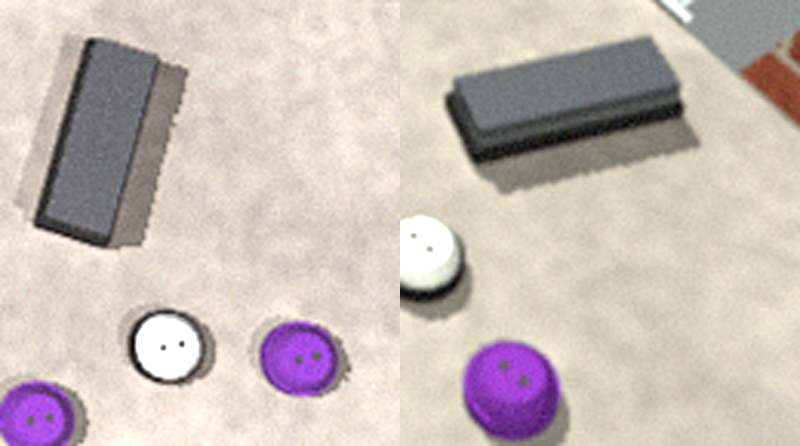

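The crop shows the stone's face corners clearly in both views, and the button's two dots in the top view, at about (172,346) in the crop. I'll triangulate the centres and start the transfer.

```bash
python3 - <<'E'
from h import *
f=3.077
T=[(340+x/f,160+y/f) for x,y in((90,40),(158,57),(108,243),(47,217))]
S=[(290+(x-400)/f,235+y/f) for x,y in((455,82),(650,38),(682,90),(487,138))]
a=np.array([onz("top",*p,.033) for p in T]);b=np.array([onz("side",*p,.033) for p in S])
print(a.round(3),a.mean(0));print(b.round(3),b.mean(0))
def tri(p,q):
    o1,d1=ray("top",*p);o2,d2=ray("side",*q);A=np.c_[d1,-d2];s=np.linalg.lstsq(A,o2-o1,rcond=None)[0];return (o1+s[0]*d1+o2+s[1]*d2)/2,np.linalg.norm(o1+s[0]*d1-o2-s[1]*d2)
print(tri(np.mean(T,0),np.mean(S,0)));db=(290+21.5/f,235+242/f)
dt=(340+172.5/f,160+346/f);print(tri(dt,db),onz("top",*dt,.024),onz("side",*db,.024))
E
python3 -m jog '[[25,-43,0,0,0,0],[25,-43,0,0,0,0],[25,-43,0,0,0,0],[25,-43,0,0,0,0],[25,-43,0,0,0,0],[25,-43,0,0,0,0],[25,-43,0,0,0,0],[25,-43,0,0,0,0],[25,-43,0,0,0,0],[25,-43,0,0,0,0],[25,-43,0,0,0,0],[25,-43,0,0,0,0]]' 0 5
```

```text
[[ 0.714 -0.126  0.033]
 [ 0.703 -0.179  0.033]
 [ 0.555 -0.139  0.033]
 [ 0.572 -0.093  0.033]] [ 0.63597461 -0.13417538  0.033     ]
[[ 0.569 -0.097  0.033]
 [ 0.713 -0.135  0.033]
 [ 0.698 -0.184  0.033]
 [ 0.558 -0.149  0.033]] [ 0.63448837 -0.14134166  0.033     ]
(array([ 0.63744718, -0.13609869,  0.02496129]), np.float64(0.0017990125804697322))
(array([ 0.4800006 , -0.18944429,  0.02414896]), np.float64(0.0009917515938988638)) [ 0.48046008 -0.18970754  0.024     ] [ 0.47958432 -0.18920454  0.024     ]
t: 1.3
eef_pos: [0.4563, 0.1341, 0.2203]
ee_rot: [-3.141, -0.007, -1.803]
force: [0.7, 0.3, 0.3]
width: 0.0015
```

```bash
python3 -m jog '[[23,-34,0,0,0,0],[23,-34,0,0,0,0],[23,-34,0,0,0,0],[23,-34,0,0,0,0],[23,-34,0,0,0,0],[23,-34,-10,0,0,0],[23,-34,-20,0,0,0],[18,-34,-20,0,0,0],[0,0,-20,0,0,0],[0,0,0,0,0,0],[0,0,0,0,0,0]]' 0 5
python3 - <<'E'
from h import *
s=status.get_state();print(s["eef_pos"],s["ee_rot"],s["q"],s["force"])
a=eyes.grab_frame("wrist");b=eyes.grab_frame("side");cv2.imwrite("pics/w1.png",a)
cv2.imwrite("pics/p1.png",cv2.resize(np.hstack([a,b]),(800,300)))
E
```

```text
t: 2.4
eef_pos: [0.6407, -0.158, 0.1445]
ee_rot: [3.138, -0.008, -1.81]
force: [0.6, 0.5, 0.6]
width: 0.0002
[ 0.6407054  -0.15802162  0.14446371] [ 3.13848668 -0.00783782 -1.81045688] [ 0.05703057  0.39431492 -0.13227907  0.00759635 -1.04947662  1.27029247] [0.607928   0.46705066 0.56079393]
```

View pics/p1.png

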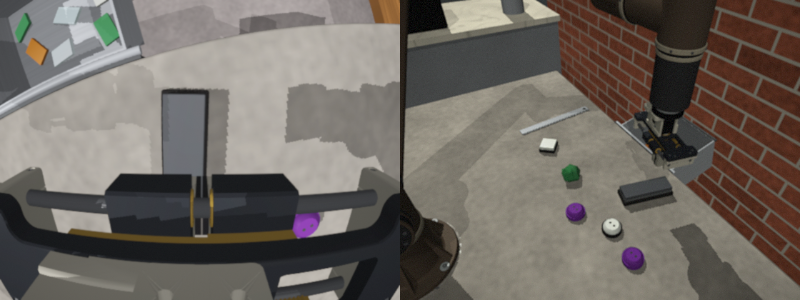

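The wrist view shows the stone at cols 162–208, a bit left (+y) of the shut fingers at col 203. That agrees with the measured target, which is about 18 mm to +y.

```bash
python3 -m jog '[[-3,10,-15,0,0,0],[-3,9,-15,0,0,0],[0,0,-15,0,0,0],[0,0,-12,0,0,0],[0,0,-8,0,0,0],[0,0,0,0,0,0],[0,0,0,0,0,0]]' 0 5
python3 - <<'E'
from h import *
s=status.get_state();p=np.array(s["eef_pos"]);print(p,s["ee_rot"],s["force"])
from scipy.spatial.transform import Rotation as R
c=eyes.calibration("wrist");K=np.array(c["camera_matrix"]);H=np.array(c["hand_eye"]);Rt=R.from_euler("xyz",s["ee_rot"]).as_matrix()
im=eyes.grab_frame("wrist")
def proj(w):
    q=np.linalg.inv(H)@np.r_[Rt.T@(np.array(w)-p),1];x,y,z=q[0],-q[1],-q[2];t=np.arctan2(np.hypot(x,y),z);r=np.hypot(x,y);return tuple(int(round(a)) for a in(K[0,0]*t*x/r+K[0,2],K[1,1]*t*y/r+K[1,2]))
u=np.array([np.cos(-.262),np.sin(-.262)]);v=np.array([-u[1],u[0]])
for a,b in((75,25),(75,-25),(0,25),(0,-25)):
    w=np.r_[np.array([.635,-.138])+u*a/1e3+v*b/1e3,.033];print(proj(w));cv2.circle(im,proj(w),4,(0,0,255),1)
cv2.imwrite("pics/w2.png",im)
E
```

```text
t: 3.2
eef_pos: [0.6389, -0.1329, 0.0885]
ee_rot: [-3.129, -0.004, -1.802]
force: [0.1, 0.0, 0.3]
width: 0.0009
[ 0.63887386 -0.13287812  0.08847477] [-3.12869862 -0.00365494 -1.80189338] [0.07593858 0.01926871 0.28328789]
(255, 123)
(331, 126)
(254, 233)
(325, 235)
```

View pics/w2.png

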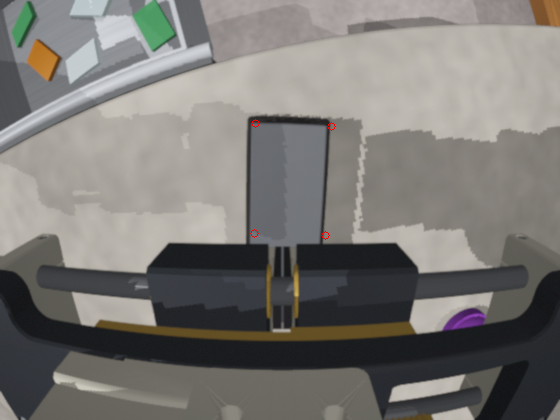

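The predicted corners fit the stone's face to within about 3 mm, and the fingers are centred over it. I'll descend.

```bash
python3 -m jog '[[0,0,-12,0,0,0],[0,0,-12,0,0,0],[0,0,-10,0,0,0],[0,0,-6,0,0,0],[0,0,-3,0,0,0],[0,0,0,0,0,0],[0,0,0,0,0,0]]' 0 5
```

```text
t: 3.95
eef_pos: [0.6388, -0.1335, 0.0416]
ee_rot: [-3.129, -0.004, -1.803]
force: [0.7, -0.0, 0.4]
width: 0.0003
```

```bash
python3 -m jog '[[0,0,-3,0,0,0],[0,0,-3,0,0,0],[0,0,-2,0,0,0],[0,0,-1,0,0,0],[0,0,0,0,0,0]]'
```

```text
t: 4.45
eef_pos: [0.6396, -0.1335, 0.0331]
ee_rot: [-3.127, -0.003, -1.803]
force: [-0.2, 0.9, 1.0]
width: 0.0007
```

```bash
python3 -m jog '[[0,0,-1.5,0,0,0],[0,0,-1,0,0,0],[0,0,0,0,0,0]]'
```

```text
t: 4.75
eef_pos: [0.6397, -0.1335, 0.0314]
ee_rot: [-3.126, -0.003, -1.802]
force: [-2.1, 1.4, 3.9]
width: 0.0005
```

```bash
python3 -m jog '[[0,0,-0.5,0,0,0],[0,0,0,0,0,0],[0,0,0,0,0,0],[0,0,0,0,0,0]]'
```

```text
t: 5.15
eef_pos: [0.6397, -0.1336, 0.0316]
ee_rot: [-3.126, -0.003, -1.802]
force: [-1.5, 0.4, 3.8]
width: 0.0004
```

A steady 3.8 N for about 0.6 s. Next I lift and move over the button.

```bash
python3 -m jog '[[0,0,5,0,0,0],[0,0,15,0,0,0],[0,0,20,0,0,0],[0,0,15,0,0,0],[-25,-9,0,0,0,0],[-35,-13,0,0,0,0],[-35,-13,0,0,0,0],[-30,-11,0,0,0,0],[-15,-6,0,0,0,0],[-8,-2,0,0,0,0],[0,0,0,0,0,0],[0,0,0,0,0,0]]'
python3 - <<'E'
from h import *
s=status.get_state();print(s["eef_pos"],s["force"])
a=eyes.grab_frame("wrist");b=eyes.grab_frame("side");t=eyes.grab_frame("top")
cv2.imwrite("pics/w3.png",cv2.resize(np.hstack([a,b,t]),(800,200)))
cv2.imwrite("pics/s3.png",np.hstack([cv2.resize(b[220:370,220:420],None,fx=2,fy=2),cv2.resize(t[150:300,310:470],(400,300))]))
E
```

```text
t: 6.35
eef_pos: [0.4921, -0.1888, 0.0969]
ee_rot: [-3.115, -0.002, -1.801]
force: [-0.3, -0.1, -0.1]
width: 0.0005
[ 0.49207268 -0.18883031  0.09691701] [-0.33941135 -0.09531994 -0.1161295 ]
```

View pics/s3.png

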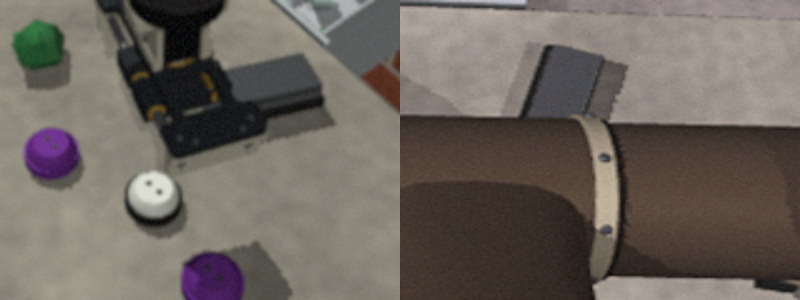

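The side crop shows the button undisturbed and the stone where it was. I'll check where the tip should project in the side view and level the small tilt, then come down partway.

```bash
python3 -m jog '[[-5,0,-12,0.006,0.026,0],[-4,0,-12,0,0,0],[0,0,-12,0,0,0],[0,0,-5,0,0,0],[0,0,0,0,0,0],[0,0,0,0,0,0]]'
python3 - <<'E'
from h import *
s=status.get_state();p=np.array(s["eef_pos"]);print(p,s["ee_rot"],s["force"])
b=eyes.grab_frame("side")
c=eyes.calibration("side");T=np.array(c["cam_to_world"]);K=np.array(c["camera_matrix"])
def pr(w):
    q=np.linalg.inv(T)@np.r_[w,1];return K[0,0]*q[0]/-q[2]+K[0,2],-K[1,1]*q[1]/-q[2]+K[1,2]
o=cv2.resize(b[220:370,220:420],None,fx=4,fy=4,interpolation=cv2.INTER_CUBIC)
for w,col in((p,(0,0,255)),((p[0],p[1],.024),(0,200,255)),((.48,-.1895,.024),(0,255,0))):
    u,v=pr(w);cv2.circle(o,(int((u-220)*4),int((v-220)*4)),5,col,1)
cv2.imwrite("pics/s4.png",cv2.convertScaleAbs(o,alpha=1.4))
E
```

```text
t: 7.1
eef_pos: [0.4833, -0.1878, 0.0496]
ee_rot: [3.131, -0.003, -1.798]
force: [-0.1, -0.4, -0.3]
width: 0.0008
[ 0.48331732 -0.18777609  0.04964116] [ 3.13144347e+00 -3.08209248e-03 -1.79840404e+00] [-0.11172183 -0.43787272 -0.26330395]
```

View pics/s4.png

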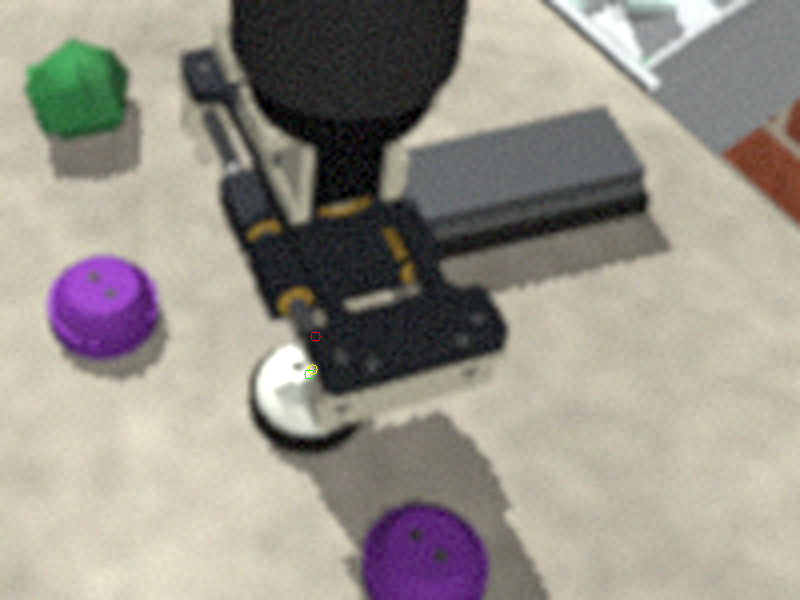

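The green mark (face centre) and yellow mark (tip dropped to the face) fall together near (310,372), about 3 mm apart. I'll correct that and descend.

```bash
python3 -m jog '[[-3,-2,-4,0,0,0],[0,0,-6,0,0,0],[0,0,-4,0,0,0],[0,0,-2,0,0,0],[0,0,0,0,0,0],[0,0,0,0,0,0]]'
```

```text
t: 7.75
eef_pos: [0.4808, -0.19, 0.0335]
ee_rot: [3.134, -0.003, -1.798]
force: [-0.2, 0.4, 0.1]
width: 0.0005
```

```bash
python3 -m jog '[[0,0,-4,0,0,0],[0,0,-3,0,0,0],[0,0,-1.5,0,0,0],[0,0,-1,0,0,0],[0,0,0,0,0,0]]'
```

```text
t: 8.25
eef_pos: [0.4813, -0.19, 0.0236]
ee_rot: [3.135, -0.003, -1.798]
force: [-0.6, 0.8, 2.2]
width: 0.0007
```

```bash
python3 -m jog '[[0,0,-1,0,0,0],[0,0,0,0,0,0],[0,0,0,0,0,0],[0,0,0,0,0,0],[0,0,0,0,0,0]]'
```

```text
t: 8.75
eef_pos: [0.4813, -0.19, 0.0231]
ee_rot: [3.135, -0.003, -1.798]
force: [-1.9, 0.1, 2.1]
width: 0.0003
```

```bash
python3 -m jog '[[0,0,-1,0,0,0],[0,0,0,0,0,0],[0,0,0,0,0,0],[0,0,0,0,0,0]]'
```

```text
t: 9.15
eef_pos: [0.4813, -0.19, 0.0224]
ee_rot: [3.135, -0.003, -1.798]
force: [-1.4, 0.2, 3.6]
width: 0.0005
```

Touch held at 2–3.6 N for about 0.9 s. Now I lift, back off sideways so the scene can be seen, and check.

```bash
python3 -m jog '[[0,0,5,0,0,0],[0,0,15,0,0,0],[0,0,35,0,0,0],[0,0,40,0,0,0],[0,0,40,0,0,0],[0,0,35,0,0,0],[10,30,10,0,0,0],[10,40,0,0,0,0],[10,40,0,0,0,0],[10,40,0,0,0,0],[10,40,0,0,0,0],[0,20,0,0,0,0]]'
python3 -m jog '[[0,40,0,0,0,0],[0,40,0,0,0,0],[0,40,0,0,0,0],[0,40,0,0,0,0],[0,20,0,0,0,0],[0,0,0,0,0,0],[0,0,0,0,0,0]]'
python3 - <<'E'
from h import *
a=eyes.grab_frame("top");b=eyes.grab_frame("side")
for n,i in(("top",a),("side",b)):
    o=cv2.imread(f"pics/{n}0.png");cv2.imwrite(f"pics/{n}E.png",i)
    for lab,(x0,y0,x1,y1) in (dict(stone=(345,165,395,245),button=(380,258,410,288)) if n=="top" else dict(stone=(300,245,390,290),button=(280,303,314,334))).items():
        f=lambda m:cv2.cvtColor(m[y0:y1,x0:x1],cv2.COLOR_BGR2GRAY).astype(np.float32)
        print(n,lab,cv2.phaseCorrelate(f(o),f(i),cv2.createHanningWindow((x1-x0,y1-y0),cv2.CV_32F)))
cv2.imwrite("pics/end.png",cv2.resize(np.hstack([a,b]),(800,300)))
E
```

```text
t: 10.35
eef_pos: [0.5301, 0.0252, 0.2124]
ee_rot: [3.137, 0.0, -1.806]
force: [0.6, -0.3, -0.7]
width: 0.0004
t: 11.05
eef_pos: [0.5283, 0.2159, 0.2124]
ee_rot: [3.137, 0.001, -1.802]
force: [-0.6, -0.3, 0.4]
width: 0.0002
top stone ((-0.01765450252689149, 0.05376018605358013), 1.0314505240917207)
top button ((0.914203386310632, 0.2399179421262705), 0.7474875365363227)
side stone ((-0.1564137489552735, 0.43393645716288987), 1.0749771155840084)
side button ((0.2962060497508183, -0.027033166979222756), 0.5475050736632612)
```

View pics/end.png

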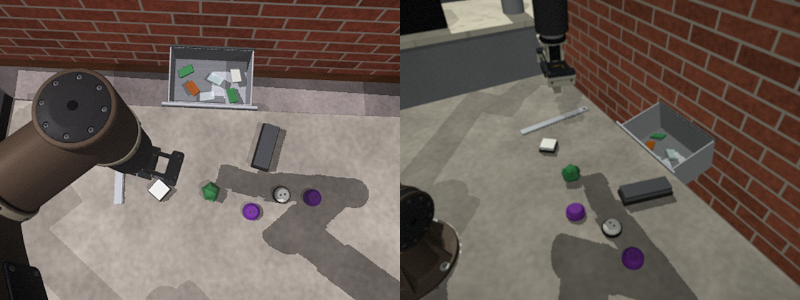

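Everything is in place. The final image shows the stone, button, tile, cullet and straightedge where they were, with the hand at z ≈ 0.21 m. The shifts are 1 px (about 2 mm) or less; the button now lies in the arm's shadow, so its figure is less certain.

```bash
python3 -c "
from station import workorder;print(workorder.job_done())"
```

```text
the job is handed in; nothing more can be done
None
```

I did both touches in order and handed the job in at about 11 s of the 42 s allowed. No verdict was reported.

- **Stone:** the shut fingertips rested on the middle of its top face at about 3.8 N for about 0.6 s, then lifted off.
- **Button:** they rested on the middle of its flat top at about 2–3.6 N for about 0.9 s, then lifted off.
- **Final check:** the fingers are about 0.21 m above the bench. Compared with the first pictures, the stone moved less than 0.5 px and the button at most about 1 px (about 2 mm). The button's figure is less certain because it lay in the arm's shadow. The tile, cullet and bin looked unmoved, and so did the straightedge, though the arm partly hid it in the top view. I judged these by eye only.
- **Disagreements:** the top and side views put the stone's centre about 7 mm apart, so I aimed midway and confirmed it from the wrist view to within about 3 mm. During the touches the force reading also showed up to 2 N sideways, but the pictures show no slip.

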